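# Present a small box to the fixed reader with the sprung shuttle

## Task

Lift the small upright black box out of the near blue bin (the one with a paper roll in it, which stays where it is) and stand it upright in the nest of the scanning shuttle while the shuttle is home; let go of it. Then pull the shuttle out by its upright handle, against its spring, until the shuttle's pointer stands level with the pointer of the reader (the box in front of the middle of the reader head), and finish holding the shuttle still there: do not let go of the handle at the end, the spring would draw it back.

Things in the scene. Friction and masses are not known exactly. Their poses are not given: they have to be found in the camera images.
- adapter: black charger box, 76 mm (its x) x 38 mm (its y) x 62 mm high, with a thin 20 mm stub on top that is not to be gripped (82 mm high in all); stands upright and loose in the bin's -x half with its long side roughly along the bin's y; origin at the centre of its underside, z up. 0.13 to 0.25 kg.
- bin: blue open bin, fixed to the table, 235 (its x) x 200 (its y) mm, 91 mm high, origin at the centre of its underside; inside 224 x 188 mm, floor 5 mm above the table. It holds the box and the paper roll. Another blue box, with a fan, stands further back.
- bin_roll: upright white paper roll, 61 mm diameter, 42 mm high, loose in the bin's +x half; origin at the centre of its underside. It is to stay where it is.
- nest (a point): centre of the inner floor, 30 mm above the table, of the low-walled pocket on the shuttle. Inside 48 mm (x) x 86 mm (y): the box stands in it with its long side along y, either way round; walls 6 mm thick, 18 mm high. It moves with the shuttle. Axes are the fixture's: x points away from the handle, y towards the reader, z up; the shuttle is pulled along -x.
- pull_handle: black upright plate handle on the shuttle, 105 mm from the nest centre on its -x side; 14 mm thick (x), 60 mm wide (y), 66 mm high from its origin, the centre of its foot, 30 mm above the table. Axes as for the nest. Pinch it from above across its thickness and pull along -x.
- shuttle (a joint): travel of the shuttle in m: 0 is home, grows as the handle is pulled along -x; stop at 0.115. A spring always draws it home: about 2.3 N at home, rising 0.45 N per 10 mm. The fixture itself is fixed to the table.
- pointer (a point): tip of the thin steel pointer on the shuttle beside the middle of the nest, 60 mm from its centre on the +y side; moves with the shuttle.
- mark (a point): tip of the thin steel pointer on the foot of the reader, a fixed black head on a post (92 mm high) beside the track on its +y side, in line with the middle of the head. Axes as for the nest. With the shuttle home it lies 50 to 95 mm further along -x than the shuttle's pointer; at the goal the two tips face each other (equal along x), about 2 mm apart.
There are look-alikes about, which are no part of the job. Leave any green look-alike of the adapter alone.

How it is judged:
By the outcome, as a careful person would: the job done as asked, in the order asked, and still so for the second after the job is handed in, while the arm keeps its last pose, push and grip.
It also fails if it takes over 50 s, if anything falls off the work surface, if the arm or the gripper's body presses on something with over 40 N, if the wrist force passes 120 N, or if a joint passes its speed limit or range.

## Robot

A 6-joint arm with a two-finger parallel gripper is mounted at the origin on a cart in front of the work surface, level with it; the furniture and walls round the work are solid. World frame = base frame: x ahead of the robot, y to its left, z up, the work surface at z = 0. Lengths are in m, angles in rad, forces in N, time in s.
With the tool pointing down it reaches from about 0.4 to 0.825 m from the base axis. Payload 7 kg.
Tool frame: the origin (TCP) lies at the very end of the fingers, on their centre line; the grasp point (between the pads) lies 19 mm behind it; z points along the fingers, y is the line along which they close (so a half turn about z gives the same grasp; the last joint's range is limited). The gripper opens to 88 mm and grips with 3 to 60 N. Pads are 19 mm wide; open, the fingers measure 130 mm over their backs; the gripper's body (78 mm by 193 mm) begins 47 mm behind the grasp point.
Start: joints at [-1.05, 0.359, 0.012, 0, -1.224, -0.288], TCP at [0.156, -0.657, 0.195] pointing down, gripper open.
Joint ranges: [-3.07, 3.07], [-1.43, 2.12], [-1.02, 1.25], [-3.03, 1.67], [-3.05, -0], [-3.03, 3.03]. Speed limits (rad/s): [2.39, 2.39, 3.01, 3.14, 3.14, 3.14].

## Interface

Orientations are given as [roll, pitch, yaw] about the fixed x, y, z axes, in that order (R = Rz(yaw) Ry(pitch) Rx(roll)).
In Python, from station import arm, grab_frame gives the robot as it stands.
- The arm moves only by the tool jog_arm, never from a script. Its argument "deltas" is a list that holds one entry, the list of rows, each a list of 4 numbers: the shift along the tool's x, y, z in units of 60 mm (1.0 is 60 mm), then the turn about the tool's z in units of 5 degrees (1.0 is 5 degrees). A call has 1 to 8 rows; each row is the pose to reach, as a shift and turn from the pose commanded when the call began, along the tool's axes at that moment; what a row does not reach only later rows make up. A row lasts 1/8 s, in which the tool goes at most 62.5 mm and 10.7 degrees, less where a joint would pass 70% of its speed; a pose out of reach is approached as far as the arm can. A call with a gripper value outside its range is refused whole. "grip" is the finger opening in mm, from 0 to 87.6, set as the call begins (left out, the last holds). The fingers move at their own pace and stop on an object; "squeeze" is the grip in N (left out, the last holds). Time passes only in rows, so rows that repeat a pose let the fingers close. It gives the time, the measured TCP pose, the force, the opening and the grip force at its end, in the units of the state.
- arm.get_state(): the state, without advancing time (a new reading comes with each control period).
- grab_frame(name): name is "scene" or "top" or "wrist"; returns a dict with "img" (480x640x3 uint8, red, green, blue), "vfov" (degrees; the focal length in pixels is half the picture's height over the tangent of half this angle, whatever the lens; pixels are square), "cx", "cy" (the principal point, pixels), "xyz" and "rotation" of the camera in the world. Camera axes: x right, y down, z forward; pixel columns grow to the right and rows downward; lengths in m; the calibration is good to about 2 mm. The wrist camera is an equidistant fisheye: a pixel r from the principal point sees the ray r / f radians off the axis. A picture is of the moment at which its call begins. There is no depth.
- arm.job_done(): hands the job in; it is judged then, once.
The state is a dict: "t": time; "q": joint angles; "qd": joint speeds; "joint_efforts": joint torques, N m; "eef_pos": TCP position; "ee_rot": TCP orientation; "force": force on the tool from outside, world axes, zero at the start; "moment": the same for the moment, N m; "width": finger opening in m; "gripper_force": force on a finger pad.
Only numpy, scipy, OpenCV 4.12 (cv2) and the standard library are available. Lean on these libraries where they do the work, as an engineer would, in place of code of your own. Each camera call takes 0.05 s, during which the arm holds its last target. There are 200 camera calls.

## Working session

There is one attempt and no reset: what is moved stays moved. The work goes in short steps, Python scripts to look and compute and a tool call to move; the robot and the scene stay as the last step left them, time stands still between calls to the robot, and variables do not carry over. Pictures are saved under pics/ and viewed, at most 10 in all, crops included, and the job is handed in when it is done.

Besides the shell and the picture viewer there is one more tool, called after "Emit:" by a JSON object that holds its "method" and its "body", one argument or row to a line. jog_arm: Moves the arm, as the interface text tells. Its arguments: {"type":"object","properties":{"deltas":{"type":"array"},"grip":{"type":"number"},"squeeze":{"type":"number"}},"required":["deltas"]}

```bash
mkdir -p pics; ls
python3 - <<'E'
from station import arm, grab_frame
import cv2,numpy as np
s=arm.get_state();print({k:np.round(v,3).tolist() for k,v in s.items()})
for n in("scene","top","wrist"):
    f=grab_frame(n);cv2.imwrite(f"pics/{n}0.png",f["img"][:,:,::-1]);print(n,f["vfov"],f["cx"],f["cy"],f["xyz"],np.round(f["rotation"],3).tolist())
E
```

```text
pics
{'t': 0.0, 'q': [-1.05, 0.359, 0.011, -0.0, -1.224, -0.288], 'qd': [-0.0, -0.001, 0.001, 0.001, 0.001, -0.001], 'joint_efforts': [0.002, -58.272, 29.307, 6.997, 0.007, -0.0], 'eef_pos': [0.156, -0.656, 0.194], 'ee_rot': [3.14, -0.0, -2.909], 'force': [0.163, -0.12, 0.619], 'moment': [-0.009, 0.022, 0.026], 'gripper_force': 0.0, 'width': 0.088}
scene 46.95681734835864 315.12862604180145 239.34748971076004 [-0.37018292  0.93507248  0.72704297] [-2.065, 0.012, -2.224]
top 50.312386492471624 318.3284231539248 245.46447468038963 [0.43468954 0.18828419 1.23688513] [-2.991, -0.002, -1.551]
wrist 65.70646984690485 322.04245764925963 241.51641907517063 [ 0.07692556 -0.6769188   0.38396716] [2.838, -0.002, 1.803]
```

View pics/top0.png

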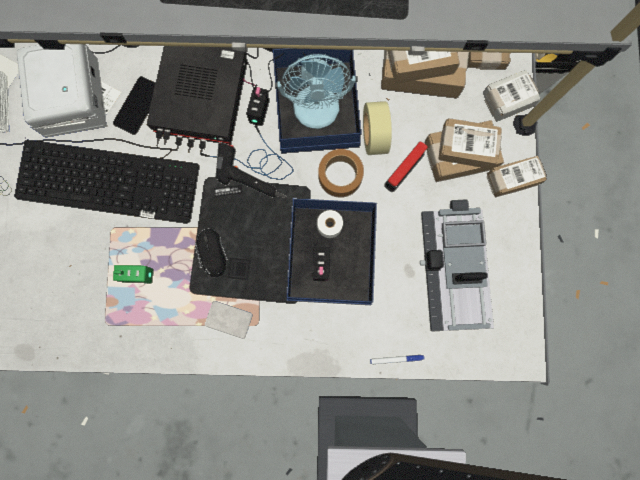

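View pics/scene0.png

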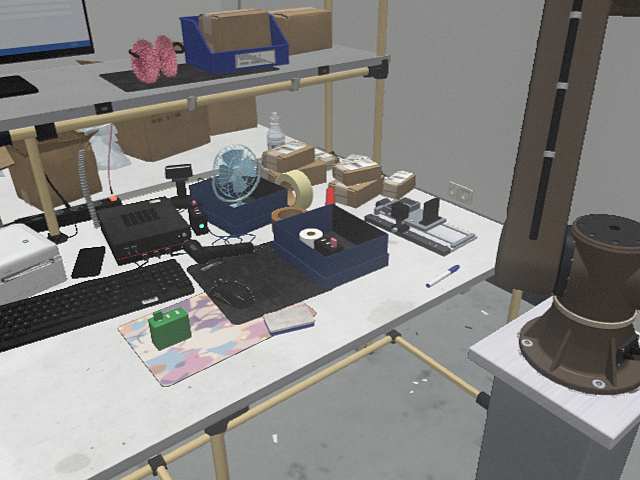

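The top view shows the near bin at about (333,251), with the roll at (330,223) and the black box near (321,262). The fixture is at about (460,265): nest (464,234), handle (470,278), reader (434,260). I'll zoom in on these.

```bash
cat > h.py <<'E'
import numpy as np,cv2
from scipy.spatial.transform import Rotation as R
from station import arm, grab_frame
def rotm(f):
    r=np.array(f["rotation"]); return r if r.shape==(3,3) else R.from_euler('xyz',r).as_matrix()
def ray(f,u,v,fish=False):
    F=240/np.tan(np.radians(f["vfov"]/2)); a=(u-f["cx"])/F;b=(v-f["cy"])/F
    if fish:
        t=np.hypot(a,b); k=np.sin(t)/t if t>1e-9 else 1; d=np.array([a*k,b*k,np.cos(t)])
    else: d=np.array([a,b,1.])
    return np.array(f["xyz"]),rotm(f)@d
def onz(f,u,v,z,fish=False):
    o,d=ray(f,u,v,fish); return (o+d*(z-o[2])/d[2])
def proj(f,p,fish=False):
    F=240/np.tan(np.radians(f["vfov"]/2)); c=rotm(f).T@(np.array(p)-f["xyz"])
    if fish:
        r=np.hypot(c[0],c[1]);t=np.arctan2(r,c[2]);return f["cx"]+F*t*c[0]/r,f["cy"]+F*t*c[1]/r
    return f["cx"]+F*c[0]/c[2],f["cy"]+F*c[1]/c[2]
def bright(i,g=.5): return (255*(i/255.)**g).astype(np.uint8)
E
python3 - <<'E'
from h import *
f=grab_frame("top");i=f["img"][:,:,::-1]
a=bright(cv2.resize(i[190:310,280:380],None,fx=4,fy=4,interpolation=cv2.INTER_CUBIC))
b=cv2.resize(i[195:335,415:500],None,fx=4.25,fy=4.25,interpolation=cv2.INTER_CUBIC)
c=np.zeros((595,400+b.shape[1],3),np.uint8);c[:480,:400]=a;c[:b.shape[0],400:]=b[:595]
cv2.imwrite("pics/top1.png",c)
for n,u,v,z in[("bin tl",291,200,.091),("tr",376,203,.091),("br",373,304,.091),("bl",288,299,.091),("roll",330,223,.047),("nest",464,234,.045),("handle",470,278,.096)]:print(n,onz(f,u,v,z).round(3))
E
```

```text
bin tl [0.713 0.255 0.091]
tr [0.71  0.059 0.091]
br [0.479 0.065 0.091]
bl [0.486 0.255 0.091]
roll [0.67  0.163 0.047]
nest [ 0.65  -0.155  0.045]
handle [ 0.541 -0.151  0.096]
```

View pics/top1.png

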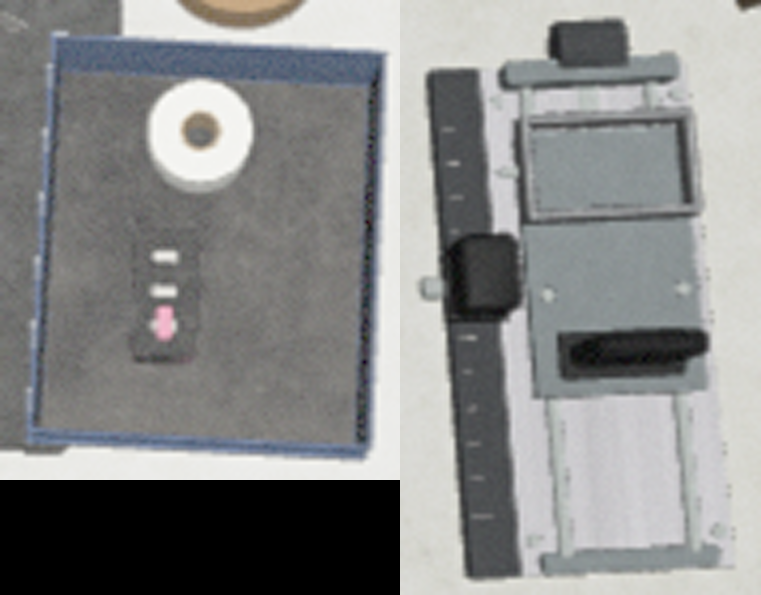

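Emit:
{"method": "jog_arm", "body": {
  "deltas": [
    [[-3.7,3.4,-0.5,0],[-3.7,3.4,-0.5,0],[-3.7,3.4,-0.5,0],[-3.7,3.4,-0.5,0],[-3.7,3.4,-0.5,0],[-3.7,3.4,-0.5,0]]
  ]
}}

```text
t: 0.95
eef_pos: [0.3266, -0.4048, 0.226]
ee_rot: [-3.141, 0.002, -2.904]
force: [0.0, -0.0, -0.5]
width: 0.0874
gripper_force: 0.0
```

Emit:
{"method": "jog_arm", "body": {
  "deltas": [
    [[-3.8,3.6,0.3,2.6],[-3.8,3.6,0.3,2.6],[-3.8,3.6,0.3,2.6],[-3.8,3.6,0.3,2.6],[-3.8,3.6,0.3,2.6],[-3.8,3.6,0.3,2.6],[-3.8,3.6,0.3,2.6]]
  ]
}}

```text
t: 1.82
eef_pos: [0.4967, -0.1443, 0.2066]
ee_rot: [-3.141, -0.001, -3.135]
force: [0.2, -1.4, 0.2]
width: 0.0872
gripper_force: 0.0
```

Run:
```python
from h import *
f=grab_frame("wrist");cv2.imwrite("pics/w1.png",f["img"][:,:,::-1]);np.save("pics/w1.npy",f,allow_pickle=True)
print(f["xyz"],f["rotation"])
```

```text
[ 0.41592088 -0.14644369  0.39641137] [ 2.83892882e+00 -6.51311443e-04  1.57756856e+00]
```

View pics/w1.png

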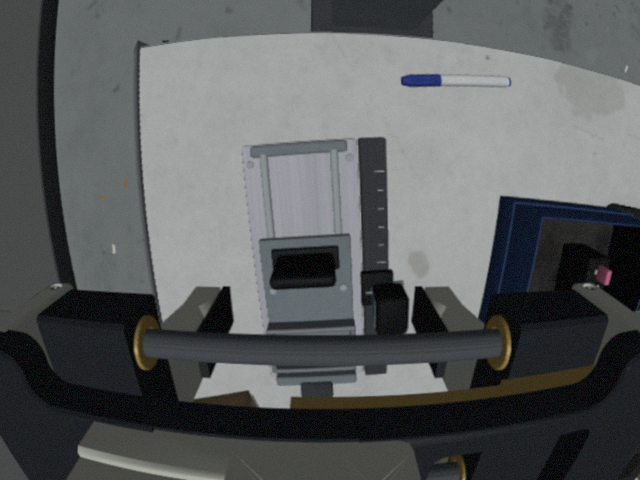

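The wrist view shows the fixture from the robot side: handle (303,268), reader (385,300). The nest is hidden behind the gripper. I'll move the camera past the reader to see the pointers.

Emit:
{"method": "jog_arm", "body": {
  "deltas": [
    [[-3.2,-1.3,-0.5,0],[-3.2,-1.3,-0.5,0],[-3.2,-1.3,-0.5,0],[-3.2,-1.3,-0.5,0],[-3.2,-1.3,-0.5,0]]
  ]
}}

```text
t: 2.5
eef_pos: [0.689, -0.2241, 0.2356]
ee_rot: [-3.142, -0.002, -3.139]
force: [-0.3, 0.0, 0.1]
width: 0.0875
gripper_force: 0.0
```

Run:
```python
from h import *
f=grab_frame("wrist");np.save("pics/w2.npy",f,allow_pickle=True)
i=f["img"][:,:,::-1];cv2.imwrite("pics/w2f.png",i)
print(f["xyz"],f["rotation"])
us=[proj(f,p,True) for p in[(.65,-.155,.03),(.66,-.095,.03),(.59,-.095,.03),(.541,-.151,.096)]];print(us)
cv2.imwrite("pics/w2.png",cv2.resize(i[20:320,250:550],None,fx=2,fy=2,interpolation=cv2.INTER_CUBIC))
```

```text
[ 0.60842018 -0.22583858  0.42543886] [ 2.83968131e+00 -8.26356478e-04  1.57337734e+00]
[(np.float64(387.57913363223764), np.float64(169.16440195977015)), (np.float64(439.9961276504249), np.float64(179.95586321741877)), (np.float64(442.7628568556157), np.float64(116.80172728014719)), (np.float64(406.80627940137595), np.float64(57.60643883064958))]
```

View pics/w2.png

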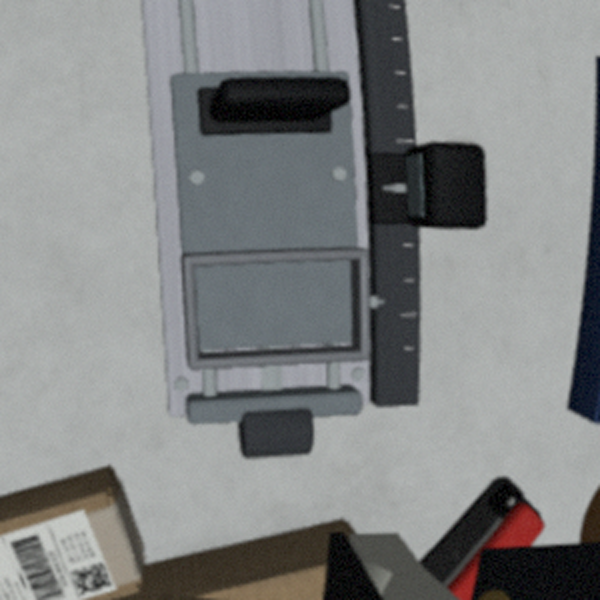

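This view shows both pointers clearly. In the crop, the mark tip is at (383,188), the shuttle pointer tip at (384,302), the nest rim corners at (182,255), (367,247), (371,358), (189,368), and the handle at (280,98).

Run:
```python
from h import *
f=np.load("pics/w2.npy",allow_pickle=True).item()
P=lambda u,v,z:onz(f,250+u/2,20+v/2,z,True)
C=np.array([P(*c,.048) for c in[(182,255),(367,247),(371,358),(189,368)]])
print(C.round(4)); n=C.mean(0);print("nest",n.round(4),"sides",[np.linalg.norm(C[i]-C[i-1]).round(4) for i in range(4)])
ey=(C[1]-C[0]+C[2]-C[3])[:2];ey/=np.linalg.norm(ey)
ex=np.array([ey[1],-ey[0]])
# refine with strip edges (left edge of shuttle bed)
a=P(372,402,.01);b=P(361,60,.01);print("strip",(a-b).round(4),np.degrees(np.arctan2((a-b)[1],(a-b)[0])))
print("ex",ex,np.degrees(np.arctan2(ex[1],ex[0])))
for z in(.02,.03,.04):
    p=P(384,302,z);m=P(383,188,z);print(z,p.round(4),m.round(4),[((q-n)[:2]@ex).round(4) for q in(p,m)],[((q-n)[:2]@ey).round(4) for q in(p,m)])
H=np.array([P(*c,.096) for c in[(222,80),(347,80),(347,102),(215,120)]]);print("handle top",H.round(4))
# bin & box from top view
t=grab_frame("top")
for n_,u,v,z in[("boxTL",280+135/4,190+240/4,.067),("TR",280+200/4,190+240/4,.067),("BR",280+197/4,190+343/4,.067),("BL",280+133/4,190+343/4,.067),("botBL",280+133/4,190+362/4,.005)]:print(n_,onz(t,u,v,z).round(4))
```

```text
[[ 0.6268 -0.2064  0.048 ]
 [ 0.6195 -0.1102  0.048 ]
 [ 0.6783 -0.1046  0.048 ]
 [ 0.6852 -0.2021  0.048 ]]
nest [ 0.6524 -0.1558  0.048 ] sides [np.float64(0.0586), np.float64(0.0965), np.float64(0.0591), np.float64(0.0977)]
strip [0.2001 0.014  0.    ] 4.007096925924619
ex [0.99732629 0.07307715] 4.190747659397014
0.02 [ 0.651  -0.0899  0.02  ] [ 0.5865 -0.0933  0.02  ] [np.float64(0.0033), np.float64(-0.0612)] [np.float64(0.0658), np.float64(0.0672)]
0.03 [ 0.6499 -0.0933  0.03  ] [ 0.587  -0.0965  0.03  ] [np.float64(0.002), np.float64(-0.0609)] [np.float64(0.0626), np.float64(0.0639)]
0.04 [ 0.6489 -0.0966  0.04  ] [ 0.5876 -0.0998  0.04  ] [np.float64(0.0007), np.float64(-0.0606)] [np.float64(0.0593), np.float64(0.0606)]
handle top [[ 0.5456 -0.1918  0.096 ]
 [ 0.5419 -0.1356  0.096 ]
 [ 0.5523 -0.1356  0.096 ]
 [ 0.5639 -0.1949  0.096 ]]
boxTL [0.6014 0.2    0.067 ]
TR [0.6022 0.1624 0.067 ]
BR [0.5425 0.1631 0.067 ]
BL [0.5417 0.1998 0.067 ]
botBL [0.5359 0.2002 0.005 ]
```

Emit:
{"method": "jog_arm", "body": {
  "deltas": [
    [[1.0,6.75,0.3,0],[1.0,6.75,0.3,0],[1.0,6.75,0.3,0],[1.0,6.75,0.3,0],[1.0,6.75,0.3,0],[1.0,6.75,0.3,0],[1.0,6.75,0.3,0],[1.0,6.75,0.3,0]]
  ]
}}

```text
t: 3.6
eef_pos: [0.6253, 0.1852, 0.2197]
ee_rot: [3.141, 0.001, -3.132]
force: [-0.3, -0.6, 0.0]
width: 0.0877
gripper_force: 0.0
```

Run:
```python
from h import *
f=grab_frame("wrist");np.save("pics/w3.npy",f,allow_pickle=True)
i=f["img"][:,:,::-1]
print(f["xyz"],proj(f,(.575,.181,.067),True))
cv2.imwrite("pics/w3.png",bright(cv2.resize(i[50:350,170:470],None,fx=2,fy=2,interpolation=cv2.INTER_CUBIC)))
```

```text
[0.5442421  0.18276879 0.40935665] (np.float64(319.28253952744797), np.float64(161.69692547756895))
```

View pics/w3.png

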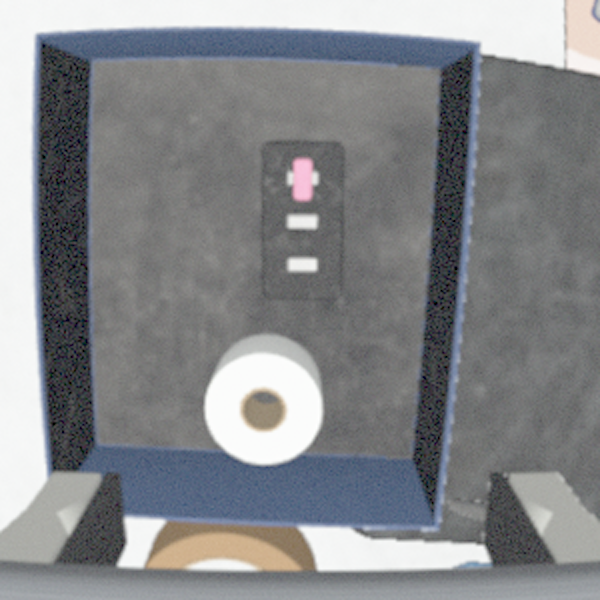

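The box's top face runs from crop (262,141) to (343,298), with the long side along world x and the stub at the robot end. The roll is at (263,405), well clear.

Run:
```python
from h import *
f=np.load("pics/w3.npy",allow_pickle=True).item()
C=np.array([onz(f,170+u/2,50+v/2,.067,True) for u,v in[(262,141),(343,141),(343,298),(262,298)]]);print(C.round(4),C.mean(0).round(4))
r=onz(f,170+263/2,50+408/2,.047,True);print("roll",r)
s=arm.get_state();p=s["eef_pos"];y=s["ee_rot"][2];d=C.mean(0)-p
print(p,y,"tool x,y",d[0]*np.cos(y)+d[1]*np.sin(y),d[0]*np.sin(y)-d[1]*np.cos(y))
```

```text
[[0.537  0.1641 0.067 ]
 [0.5367 0.2008 0.067 ]
 [0.6099 0.2021 0.067 ]
 [0.6102 0.1641 0.067 ]] [0.5734 0.1828 0.067 ]
roll [0.67175727 0.16318509 0.047     ]
[0.62563937 0.18385327 0.21974223] -3.133670675470621 tool x,y 0.05221460751513045 -0.0006507883544704529
```

Emit:
{"method": "jog_arm", "body": {
  "deltas": [
    [[0.87,0,0,0],[0.87,0,1.0,0],[0.87,0,1.9,0],[0.87,0,2.5,0],[0.87,0,2.9,0],[0.87,0,3.05,0],[0.87,0,3.05,0]]
  ],
  "grip": 60,
  "squeeze": 25
}}

```text
t: 4.53
eef_pos: [0.5747, 0.1823, 0.0365]
ee_rot: [-3.141, 0.0, -3.136]
force: [0.7, -0.2, 0.2]
width: 0.0596
gripper_force: 0.0
```

Emit:
{"method": "jog_arm", "body": {
  "deltas": [
    [[0,0,0,0],[0,0,0,0],[0,0,0,0],[0,0,0,0]]
  ],
  "grip": 20
}}

```text
t: 5.03
eef_pos: [0.5746, 0.1833, 0.0363]
ee_rot: [3.141, 0.0, -3.136]
force: [0.1, 0.0, -0.9]
width: 0.0258
gripper_force: 0.0
```

Run:
```python
from h import *
s=arm.get_state();print(s["width"],s["gripper_force"],s["force"])
f=grab_frame("wrist");i=f["img"][:,:,::-1]
g=grab_frame("scene")["img"][:,:,::-1]
a=bright(cv2.resize(i[50:350,170:470],(500,500)));b=bright(cv2.resize(g[190:310,240:400],(300*4//3,300)))
c=np.zeros((500,800,3),np.uint8);c[:,:400]=a[:,50:450];c[:300,400:]=b;cv2.imwrite("pics/w4.png",c)
```

```text
0.02579132484774538 0.0 [ 0.06151152  0.03145137 -0.85675998]
```

View pics/w4.png

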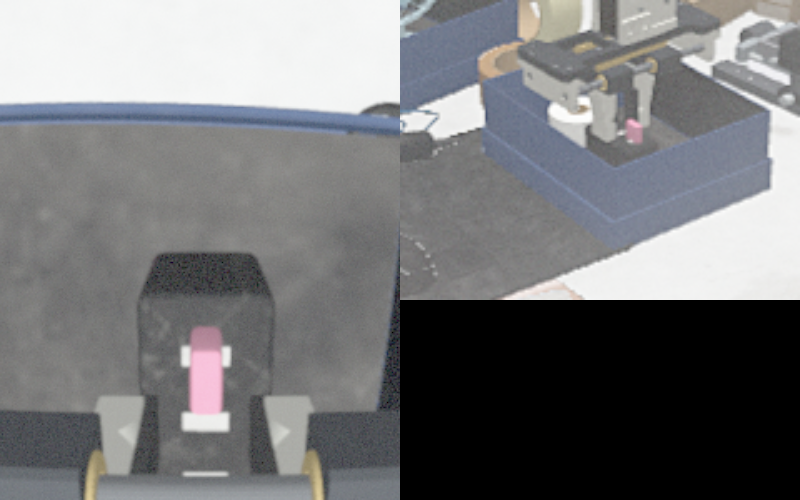

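The wrist view shows the box upright between the fingers (about (140–270, 255+)), with the pads beside it. I'll let the fingers finish closing.

Emit:
{"method": "jog_arm", "body": {
  "deltas": [
    [[0,0,0,0],[0,0,0,0]]
  ],
  "grip": 10
}}

```text
t: 5.38
eef_pos: [0.5746, 0.1832, 0.0361]
ee_rot: [3.142, 0.0, -3.136]
force: [0.3, 1.1, 0.9]
width: 0.0112
gripper_force: 0.3
```

Run:
```python
from h import *
s=arm.get_state();print(s["width"],s["gripper_force"],s["force"])
f=grab_frame("wrist");i=f["img"][:,:,::-1]
cv2.imwrite("pics/w5.png",bright(cv2.resize(i[150:350,200:440],None,fx=3,fy=3),.4))
```

```text
0.011215687477761962 0.27131770305004466 [0.29163719 1.08909379 0.88323338]
```

View pics/w5.png

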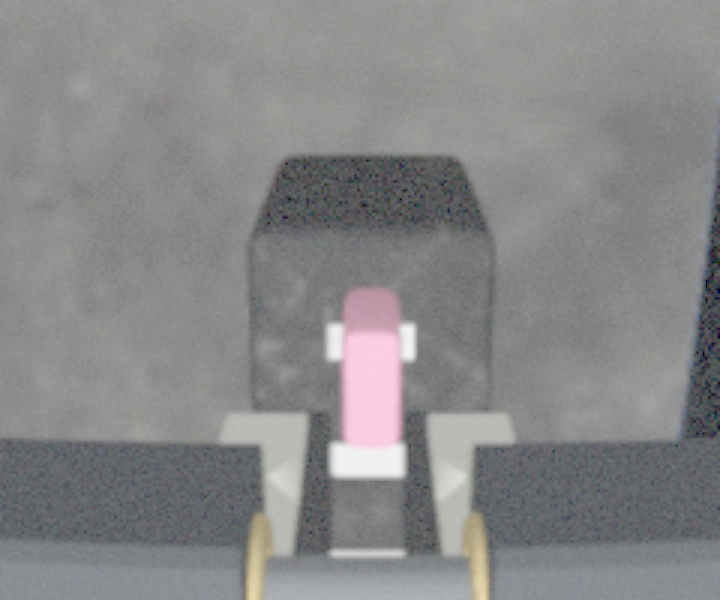

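Run:
```python
from h import *
f=grab_frame("wrist");s=arm.get_state();p=np.array(s["eef_pos"]);print(p,f["xyz"],f["rotation"],s["q"])
for dx in(0,-.0095):print(proj(f,p+[dx,0,0],True))
g=grab_frame("scene");u,v=proj(g,p);print("scene",u,v)
# box extent re-measured with top z .067/.055 : front top edge corners, front bottom edge
for z in(.045,.055,.067):
    print(z,[onz(f,200+a/3,150+b/3,z,True).round(4)[:2] for a,b in[(250,235),(490,235)]])
print("bottom",[onz(f,200+a/3,150+b/3,.005,True).round(4)[:2] for a,b in[(285,157),(458,157)]])
i=g["img"][:,:,::-1].copy();cv2.drawMarker(i,(int(u),int(v)),(0,255,255),0,4)
cv2.imwrite("pics/s5.png",bright(cv2.resize(i[190:300,260:400],None,fx=5,fy=5,interpolation=cv2.INTER_CUBIC)))
```

```text
[0.5745673  0.18319726 0.03606898] [0.49364259 0.18114355 0.22581379] [ 2.83772864e+00 -7.95966409e-04  1.57664324e+00] [ 6.32325985e-01  3.87329655e-01 -3.45759783e-01  1.73767740e-05
 -8.37686603e-01 -2.19722217e+00]
(np.float64(324.62203456784493), np.float64(278.4261012942278))
(np.float64(324.7659910583913), np.float64(262.4038281297354))
scene 327.6559023387824 253.27017101196878
0.045 [array([0.5435, 0.162 ]), array([0.5432, 0.2025])]
0.055 [array([0.5407, 0.163 ]), array([0.5405, 0.2013])]
0.067 [array([0.5374, 0.1643]), array([0.5372, 0.1999])]
bottom [array([0.5381, 0.1652]), array([0.5379, 0.2001])]
```

View pics/s5.png

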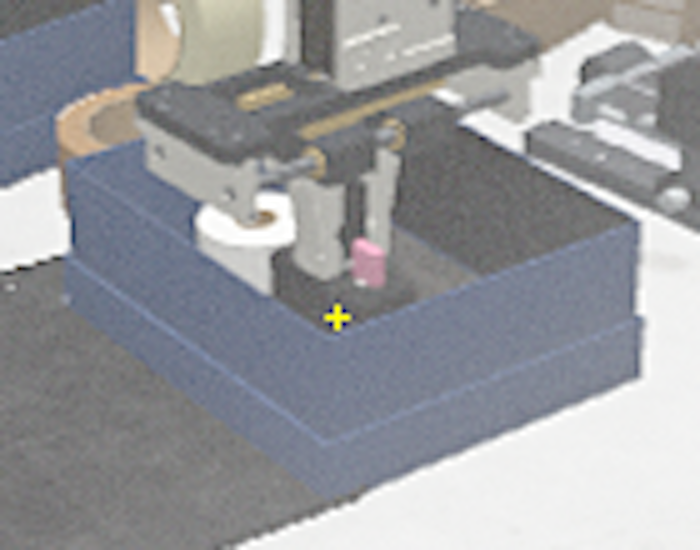

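Run:
```python
from h import *
f=grab_frame("wrist");g=grab_frame("scene");p=np.array(arm.get_state()["eef_pos"])
for z in(.036,.05,.06,.07,.08):
    print(z,"wrist",[np.round(proj(f,(p[0]-.0095,p[1]+y,z),True),1) for y in(-.0056,.0056)],"scene",np.round(proj(g,(p[0],p[1]+.012,z)),1))
print("seen wrist (310,287),(336,287); scene (324,245)")
```

```text
0.036 wrist [array([314.5, 262.4]), array([335.1, 262.5])] scene [323.9 254.8]
0.05 wrist [array([314., 272.]), array([336. , 272.1])] scene [323.9 249.9]
0.06 wrist [array([313.6, 279.8]), array([336.7, 279.9])] scene [323.9 246.4]
0.07 wrist [array([313.2, 288.4]), array([337.5, 288.5])] scene [323.8 242.9]
0.08 wrist [array([312.7, 297.9]), array([338.4, 298. ])] scene [323.8 239.3]
seen wrist (310,287),(336,287); scene (324,245)
```

Both cameras show the real fingertips about 30 mm higher than the reported TCP. They are at the level of the box top (z≈0.066), and an earlier frame shows the same offset, so it is constant. I'll reopen and go about 30 mm deeper, watching the force.

Emit:
{"method": "jog_arm", "body": {
  "deltas": [
    [[0,0,-0.1,0],[0,0,-0.1,0],[0,0,-0.1,0],[0,0,-0.1,0],[0,0,-0.1,0]]
  ],
  "grip": 60
}}

```text
t: 6.25
eef_pos: [0.5745, 0.1831, 0.042]
ee_rot: [-3.141, -0.0, -3.136]
force: [0.0, 0.3, 0.4]
width: 0.0545
gripper_force: 0.0
```

Emit:
{"method": "jog_arm", "body": {
  "deltas": [
    [[0,0,0.15,0],[0,0,0.3,0],[0,0,0.4,0],[0,0,0.4,0]]
  ]
}}

```text
t: 6.75
eef_pos: [0.5741, 0.1828, 0.0172]
ee_rot: [-3.141, -0.001, -3.136]
force: [-0.0, 0.1, -0.2]
width: 0.06
gripper_force: 0.0
```

Emit:
{"method": "jog_arm", "body": {
  "deltas": [
    [[0,0,0.1,0],[0,0,0.2,0],[0,0,0.2,0]]
  ]
}}

```text
t: 7.12
eef_pos: [0.5741, 0.1829, 0.0055]
ee_rot: [-3.141, -0.001, -3.136]
force: [0.5, -0.2, -0.1]
width: 0.06
gripper_force: 0.0
```

Emit:
{"method": "jog_arm", "body": {
  "deltas": [
    [[0,0,0,0],[0,0,0,0],[0,0,0,0],[0,0,0,0],[0,0,0,0]]
  ],
  "grip": 25,
  "squeeze": 25
}}

```text
t: 7.75
eef_pos: [0.5747, 0.1833, 0.0063]
ee_rot: [3.141, 0.0, -3.136]
force: [0.3, 0.4, 1.5]
width: 0.0375
gripper_force: 25.0
```

Emit:
{"method": "jog_arm", "body": {
  "deltas": [
    [[0,0,-0.3,0],[0,0,-0.8,0],[0,0,-1.4,0],[0,0,-2.0,0],[0,0,-2.3,0],[0,0,-2.3,0]]
  ]
}}

```text
t: 8.5
eef_pos: [0.5751, 0.1835, 0.1452]
ee_rot: [3.14, 0.002, -3.136]
force: [0.4, 1.0, -2.0]
width: 0.0379
gripper_force: 25.0
```

Emit:
{"method": "jog_arm", "body": {
  "deltas": [
    [[-0.1,-0.5,0,-1.5],[-0.25,-1.2,0,-3.5],[-0.45,-2.0,0,-5.5],[-0.65,-2.8,0,-7.5],[-0.85,-3.6,0,-9.5],[-1.05,-4.4,0,-11.5],[-1.2,-5.2,0,-13.5],[-1.26,-5.64,0,-15.5]]
  ]
}}

```text
t: 9.5
eef_pos: [0.6512, -0.157, 0.1415]
ee_rot: [3.138, -0.0, -1.779]
force: [0.2, -0.0, -1.6]
width: 0.0379
gripper_force: 25.0
```

```bash
cat > go.py <<'E'
import sys
from h import *
X,Y,yaw=map(float,sys.argv[1:4])
s=arm.get_state();p=s["eef_pos"];y=s["ee_rot"][2];d=np.array([X,Y])-p[:2]
print(p,y,s["width"],s["gripper_force"],s["force"]);print("units x,y,turn",(d[0]*np.cos(y)+d[1]*np.sin(y))/.06,(d[0]*np.sin(y)-d[1]*np.cos(y))/.06,-(yaw-np.degrees(y))/5)
E
python3 go.py .6523 -.1545 -85.8
```

```text
[ 0.65115596 -0.15704824  0.14152079] -1.7792900410673793 0.03786999579591695 24.99223619699478 [ 0.16655988 -0.0365544  -1.5624966 ]
units x,y,turn -0.04549754456904606 -0.009863530599722236 -3.2291619765639523
```

Emit:
{"method": "jog_arm", "body": {
  "deltas": [
    [[-0.04,0,0,-1.6],[-0.04,0,0.4,-3.2],[-0.04,0,0.9,-3.2],[-0.04,0,1.2,-3.2],[-0.04,0,1.35,-3.2],[-0.04,0,1.35,-3.2]]
  ]
}}

```text
t: 10.25
eef_pos: [0.6524, -0.1524, 0.0625]
ee_rot: [3.141, -0.0, -1.504]
force: [-0.2, 0.6, -0.6]
width: 0.0378
gripper_force: 25.0
```

```bash
python3 go.py .6523 -.1545 -85.8
python3 - <<'E'
from h import *
f=grab_frame("wrist");np.save("pics/w6.npy",f,allow_pickle=True)
i=f["img"][:,:,::-1]; print(f["xyz"])
n=np.array([.6524,-.1558]);ex=np.array([.9973,.0731]);ey=np.array([-.0731,.9973])
for a,b in[(-.03,-.049),(.03,-.049)]:
    q=n+a*ex+b*ey;print(np.round(proj(f,(*q,.048),True),1))
cv2.imwrite("pics/w6.png",bright(cv2.resize(i[60:360,170:470],None,fx=2,fy=2,interpolation=cv2.INTER_CUBIC),.6))
E
```

```text
[ 0.65243186 -0.15240904  0.06245765] -1.503774506581009 0.03777583806733022 24.995359182357788 [-0.15190361  0.58211043 -0.64662434]
units x,y,turn 0.0346238735617795 0.004526600943823128 -0.0719865132919324
[ 0.65837855 -0.23504373  0.25219658]
[376.2 183.5]
[268.5 184.2]
```

View pics/w6.png

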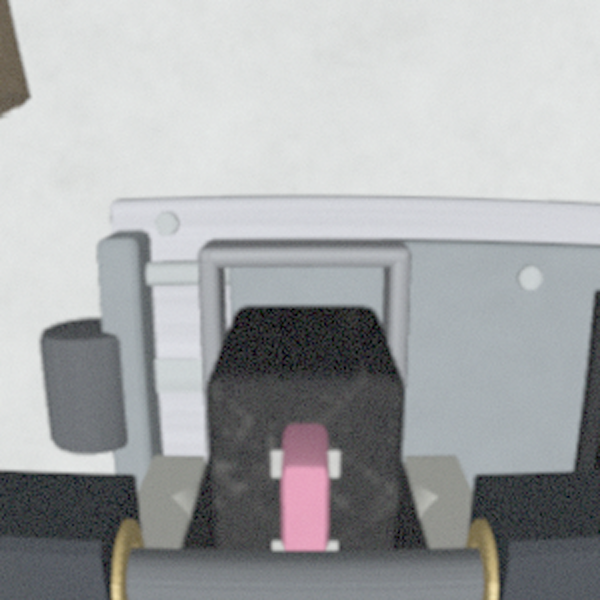

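The box hangs over the nest. The rim corners are at (200,245) and (408,243), within about 1 mm of my estimate, and the box's lower edge (240–375, 308) is centred between the walls. Lowering it now.

Emit:
{"method": "jog_arm", "body": {
  "deltas": [
    [[0.035,0,0,0],[0.035,0,0.15,0],[0.035,0,0.3,0],[0.035,0,0.4,0],[0.035,0,0.46,0],[0.035,0,0.46,0]]
  ]
}}

```text
t: 11.05
eef_pos: [0.6526, -0.1545, 0.035]
ee_rot: [3.141, -0.0, -1.504]
force: [-1.0, -0.1, -2.3]
width: 0.0378
gripper_force: 25.0
```

Emit:
{"method": "jog_arm", "body": {
  "deltas": [
    [[0,0,0.03,0],[0,0,0.06,0],[0,0,0.06,0]]
  ]
}}

```text
t: 11.42
eef_pos: [0.6527, -0.1545, 0.0318]
ee_rot: [3.141, 0.0, -1.504]
force: [0.8, -1.0, -2.2]
width: 0.0378
gripper_force: 25.0
```

Emit:
{"method": "jog_arm", "body": {
  "deltas": [
    [[0,0,0.02,0],[0,0,0.04,0],[0,0,0.04,0]]
  ]
}}

```text
t: 11.8
eef_pos: [0.653, -0.1545, 0.031]
ee_rot: [-3.141, -0.0, -1.503]
force: [-3.9, 2.3, 8.2]
width: 0.0379
gripper_force: 25.0
```

It made contact at the expected height. Releasing.

Emit:
{"method": "jog_arm", "body": {
  "deltas": [
    [[0,0,-0.03,0],[0,0,-0.03,0],[0,0,-0.03,0],[0,0,-0.03,0]]
  ],
  "grip": 60
}}

```text
t: 12.3
eef_pos: [0.6527, -0.1546, 0.0311]
ee_rot: [3.141, 0.0, -1.504]
force: [0.8, 0.5, 0.0]
width: 0.0596
gripper_force: 0.0
```

Emit:
{"method": "jog_arm", "body": {
  "deltas": [
    [[0,0,-0.3,0],[0,0,-0.9,0],[0,0,-1.6,0],[0,0,-2.0,0],[0,0,-2.0,0]]
  ]
}}

```text
t: 12.92
eef_pos: [0.6545, -0.1547, 0.1555]
ee_rot: [-3.136, -0.001, -1.503]
force: [1.0, -0.6, -0.7]
width: 0.0599
gripper_force: 0.0
```

```bash
python3 - <<'E'
from h import *
n=np.array([.6524,-.1558]);ex=np.array([.9973,.0731])
h=n-.105*ex;print("handle",h);np.savetxt("handle.txt",h)
f=grab_frame("top")
i=f["img"];x0,y0=400,180
g=cv2.cvtColor(i,cv2.COLOR_RGB2GRAY);cv2.imwrite("pics/t7.png",i[:,:,::-1])
w=grab_frame("wrist");np.save("pics/w7.npy",w,allow_pickle=True)
# box top: dark blob near nest in wrist image
m=(cv2.cvtColor(w["img"],cv2.COLOR_RGB2HSV));pk=((m[...,0]>150)&(m[...,1]>60)&(m[...,2]>90)).astype(np.uint8)
ys,xs=np.nonzero(pk);print("pink",xs.mean() if len(xs) else None,ys.mean() if len(ys) else None,len(xs))
if len(xs):print("stub pos z.112",onz(w,xs.mean(),ys.mean(),.112,True))
E
python3 go.py .5477 -.1635 -85.8
```

```text
handle [ 0.5476835 -0.1634755]
pink 321.7506631299735 220.16180371352786 377
stub pos z.112 [ 0.65574018 -0.17899302  0.112     ]
[ 0.65275965 -0.15443163  0.15211372] -1.5039394466041514 0.06016387478161261 0.0 [0.923823   0.59215532 0.24127873]
units x,y,turn 0.0338231005350874 1.7571794023550082 -0.07387658673169994
```

Emit:
{"method": "jog_arm", "body": {
  "deltas": [
    [[0,0.8,0,-0.1],[0.03,1.76,0,-0.1],[0.03,1.76,0.4,-0.1],[0.03,1.76,1.0,-0.1],[0.03,1.76,1.6,-0.1],[0.03,1.76,1.95,-0.1],[0.03,1.76,2.03,-0.1],[0.03,1.76,2.03,-0.1]]
  ]
}}

```text
t: 14.02
eef_pos: [0.5475, -0.1635, 0.0294]
ee_rot: [3.141, -0.0, -1.495]
force: [0.6, -0.7, -0.3]
width: 0.06
gripper_force: 0.0
```

Emit:
{"method": "jog_arm", "body": {
  "deltas": [
    [[0,0,0,0],[0,0,0,0],[0,0,0,0],[0,0,0,0],[0,0,0,0],[0,0,0,0]]
  ],
  "grip": 5,
  "squeeze": 40
}}

```text
t: 14.78
eef_pos: [0.5481, -0.1634, 0.0296]
ee_rot: [-3.141, -0.0, -1.495]
force: [2.3, 0.1, -0.7]
width: 0.0135
gripper_force: 40.0
```

Emit:
{"method": "jog_arm", "body": {
  "deltas": [
    [[0,0.08,0,0],[0,0.2,0,0],[0,0.33,0,0],[0,0.46,0,0],[0,0.59,0,0],[0,0.71,0,0],[0,0.81,0,0],[0,0.88,0,0]]
  ]
}}

```text
t: 15.78
eef_pos: [0.4948, -0.1671, 0.0296]
ee_rot: [-3.141, 0.0, -1.495]
force: [5.3, 4.2, -3.0]
width: 0.0135
gripper_force: 40.0
```

Emit:
{"method": "jog_arm", "body": {
  "deltas": [
    [[0,0.05,0,0],[0,0.08,0,0],[0,0.08,0,0],[0,0.08,0,0]]
  ]
}}

```text
t: 16.27
eef_pos: [0.4901, -0.1674, 0.0295]
ee_rot: [-3.141, 0.0, -1.495]
force: [3.8, 4.6, -1.1]
width: 0.0138
gripper_force: 40.0
```

```bash
python3 go.py .5481 -.1634 -85.8
python3 - <<'E'
from h import *
f=grab_frame("wrist");np.save("pics/w8.npy",f,allow_pickle=True)
n=np.array([.6524,-.1558]);ex=np.array([.9973,.0731]);ey=np.array([-.0731,.9973])
for nm,q in[("mark",(.587,-.0965,.03)),("mark.04",(.5876,-.0998,.04)),("stub",(.594,-.183,.112))]:
    print(nm,np.round(proj(f,q,True),1),np.round(proj(grab_frame("scene"),q),1),np.round(proj(grab_frame("top"),q),1))
g=grab_frame("scene")["img"];t=grab_frame("top")["img"];cv2.imwrite("pics/s8.png",g[:,:,::-1]);cv2.imwrite("pics/t8.png",t[:,:,::-1]);cv2.imwrite("pics/w8.png",f["img"][:,:,::-1])
E
```

```text
[ 0.49007949 -0.1673643   0.02954295] -1.4950859273322616 0.01376316342083547 39.99634802341461 [ 3.75157375  4.61126948 -1.08956274]
units x,y,turn 0.0072602798544643635 -0.9692358170138559 0.027577270891703164
mark [169.6 365.4] [402.9 222.5] [438.3 260.7]
mark.04 [163.  370.1] [403.8 218.9] [440.7 260. ]
stub [ 62.3 303.8] [424.6 187.1] [485.8 254. ]
```

Measuring both pointer tips to sub-pixel accuracy in the saved clear view (w2).

Run:
```python
from h import *
f=np.load("pics/w2.npy",allow_pickle=True).item();g=cv2.cvtColor(f["img"],cv2.COLOR_RGB2GRAY).astype(int)
print("mark u436-454 v109-118");print(g[109:119,436:455]);print("ptr u432-444 v164-178");print(g[164:179,430:446])
```

```text
mark u436-454 v109-118
[[ 18  23  31  27  26  31  30  33  30  30  20  34  28  27  25  24  27  28
   42]
 [ 15  31  26  30  31  32  36  33  31  24  21  25  29  24  24  25  27  30
   41]
 [ 21  30  33  31  32  29  33  30  32  41  42  56  64  65  62  58  52  35
   44]
 [ 14  21  28  34  34  47  59  63  69  76  88 100 116 124 121 110  89  54
   42]
 [ 14  33  29  27  42  68  98 104 105 113 120 128 139 139 138 136 111  67
   39]
 [ 18  31  32  26  41  69 102 105 110 116 127 132 138 140 141 140 115  71
   43]
 [ 22  30  30  33  34  47  59  70  72  79  92 108 123 127 124 121 103  66
   46]
 [ 16  30  34  30  25  37  32  43  38  45  54  64  69  69  71  70  63  46
   37]
 [ 20  29  30  33  24  34  33  26  33  26  36  37  21  33  28  24  30  31
   40]
 [ 13  34  34  35  24  30  35  22  32  35  26  27  32  27  24  26  29  25
   35]]
ptr u432-444 v164-178
[[ 94 125 126 110  80  52  28  26  46  54  58  51  52  57  56  54]
 [ 94 123 127 108  87  50  28  22  44  55  55  55  56  56  55  57]
 [ 95 122 127 109  82  48  30  31  45  47  54  58  54  57  54  58]
 [ 94 119 125 109  90  67  61  63  63  62  52  57  50  60  54  56]
 [ 92 119 123 109  98 104 117 111  96  72  59  59  57  52  56  59]
 [ 91 121 125 116 111 124 141 138 118  93  80  73  67  56  51  57]
 [ 92 116 125 115 113 128 144 149 134 117 111 100  74  60  54  57]
 [ 89 118 124 115 109 128 148 143 136 119 109  97  73  57  56  58]
 [ 89 118 126 116 112 124 140 138 121  91  79  71  59  57  56  52]
 [ 89 119 127 111  96 102 115 112  95  71  60  59  54  52  58  58]
 [ 87 120 124 112  89  65  66  67  64  54  49  51  59  56  55  54]
 [ 88 117 123 110  87  50  26  39  48  55  53  57  53  59  55  62]
 [ 89 119 126 110  87  47  32  33  45  47  57  52  58  53  52  55]
 [ 82 117 128 113  87  48  28  29  44  53  55  59  58  50  53  58]
 [ 89 117 126 117  86  47  21  34  40  54  60  58  52  54  60  57]]
```

Run:
```python
from h import *
f=grab_frame("top");P=[]
for n in("t7","t8"):
    i=cv2.imread(f"pics/{n}.png")[200:300,430:510].astype(float)
    w=np.clip(i[...,2]-i[...,1]-15,0,None);ys,xs=np.mgrid[200:300,430:510]
    print(n,w.sum());P.append(onz(f,(w*xs).sum()/w.sum(),(w*ys).sum()/w.sum(),.107));print(P[-1])
if len(P)==2:print("stub shift",P[1]-P[0],np.linalg.norm((P[1]-P[0])[:2]))
# z of the shuttle pointer from top0 + w2
i=cv2.imread("pics/top0.png",0);print(i[230:242,428:446])
```

```text
t7 100.0
[ 0.65832524 -0.1916611   0.107     ]
t8 1890.0
[ 0.5963535  -0.17992249  0.107     ]
stub shift [-0.06197174  0.01173861  0.        ] 0.0630737003352948
[[ 80  81  75  83  77  79  99 157 207 206 207 211 200 157  71  83 138 140]
 [ 77  77  78  81  80  79  86 134 206 205 207 205 201 157  69  82 134 150]
 [ 89  82  79  79  80  80  90 132 203 208 206 209 203 160  74  75 129 151]
 [138  87  77  83  79  81  78 126 202 206 207 205 209 188  93  73 125 165]
 [ 91  77  79  78  79  81  79 112 197 203 197 182 192 188 148  78 117 162]
 [ 83  79  78  78  81  73  79 113 192 182 172 182 184 187 173  83 109 165]
 [ 79  80  80  81  74  83  78 120 202 199 181 173 167 166 141  77 108 172]
 [ 84  80  84  79  77  78  78 123 199 208 205 205 208 189 111  63 105 164]
 [ 81  79  78  79  80  78  80 121 199 207 209 206 206 193 124  68 101 163]
 [ 79  84  79  85  82  77  79 121 189 207 205 206 207 198 128  64  92 157]
 [ 86  85  81  76  82  77  84 112 174 209 204 208 206 197 129  62  88 151]
 [113 111  80  79  79  78  81  98 167 207 207 207 209 195 132  67  90 152]]
```

Run:
```python
from h import *
w=np.load("pics/w2.npy",allow_pickle=True).item();t=grab_frame("top")
o1,d1=ray(w,442,170.5,True);o2,d2=ray(t,436.7,235.3)
a=np.linalg.lstsq(np.c_[d1,-d2],o2-o1,rcond=None)[0];print(o1+a[0]*d1,o2+a[1]*d2)
# scale check: nest rim along y for wrist vs handle-nest distance etc, screw holes
ex=np.array([.9973,.0731])
for z in(.034,.038,.042):
    print(z,((onz(w,442,170.5,z,True)-onz(w,441,113.5,z,True))[:2]@ex).round(4))
# rim outer corners seen in w6 as an independent scale check
# near rim edge (27.. ) rail ends
s=arm.get_state();print(s["eef_pos"],s["force"])
```

```text
[ 0.64931763 -0.09338788  0.03028297] [ 0.64832577 -0.09351613  0.03013733]
0.034 0.0623
0.038 0.0617
0.042 0.061
[ 0.49009026 -0.16737902  0.0295334 ] [ 3.91229936  3.74293824 -1.67003783]
```

Emit:
{"method": "jog_arm", "body": {
  "deltas": [
    [[0,0.03,0,0],[0,0.07,0,0],[0,0.07,0,0],[0,0.07,0,0]]
  ]
}}

```text
t: 17.32
eef_pos: [0.4859, -0.1677, 0.0295]
ee_rot: [-3.141, 0.0, -1.495]
force: [4.5, 4.7, -2.4]
width: 0.0139
gripper_force: 40.0
```

```bash
python3 go.py .5481 -.1634 -85.8
python3 - <<'E'
from h import *
f=grab_frame("top");g=cv2.cvtColor(f["img"],cv2.COLOR_RGB2GRAY)
print(g[252:270,432:450])
s=grab_frame("scene");g=cv2.cvtColor(s["img"],cv2.COLOR_RGB2GRAY);print("scene");print(g[210:232,394:414])
E
```

```text
[ 0.48592511 -0.16766744  0.02953078] -1.4950611103561857 0.013917241041151203 39.996569752693176 [ 4.46855432  4.68244926 -2.40984839]
units x,y,turn 0.007485306012017115 -1.0386592105517385 0.027861652489588096
[[ 67  65  67  66  63  65  62  67  60  59 114 176  82 102 173 164 149 163]
 [ 70  67  68  64  68  66  61  66  63  56 105 168  87  92 159 161 136 153]
 [ 65  66  65  67  65  65  67  65  55  61 104 169  82  96 152 166 150 145]
 [ 69  69  68  69  68  69  64  63  59  54  81 136  75  90 147 171 153 149]
 [ 68  69  72  66  65  65  65  65  59  57  91 151  83  88 144 180 159 153]
 [ 68  68  71  70  70  71  68  61  57  56  72 118  69  79 134 186 162 156]
 [ 71  72  70  69  70  69  66  64  57  56  76 117  79  75 131 188 162 151]
 [ 73  72  71  71  68  69  64  62  61  56  76 125 119  78 125 193 179 152]
 [ 77  76  76  71  70  69  68  64  57  54  76 148 190  96 118 188 161 153]
 [ 73  74  74  69  70  71  67  62  59  48  64 128 194 108 113 184 162 148]
 [ 77  73  75  71  64  67  62  62  58  56  51 105 171 100 110 177 154 122]
 [ 79  72  78  73  68  65  62  60  59  54  56  99 140  79 100 
[... 1640 characters left out ...]
 103 104
   92  91]
 [ 54  48  63  70  66  75  68  82 106  76  53  72  84 100 106 102 104  98
  101  95]
 [ 55  62  68  70  73  72  73  70  72  70  58  61  66  80  98 113 111 100
  100  95]
 [ 51  65  66  66  72  80  70  70  61  63  67  64  66  60  52 104 143 113
  107  98]
 [105 114 101  62  67  73  71  61  66  64  66  70  66  68  49 118 197 197
  160 122]
 [235 234 200 114  48  64  65  61  62  63  64  62  59  56  55 124 214 240
  235 233]
 [176 195 188 157  47  61  66  65  69  65  64  53  60  58  93 193 243 232
  228 229]
 [131 150 141 107  50  62  61  64  60  60  57  61  63  88 108 163 218 235
  234 233]
 [123 126 118  73  55  59  60  60  57  60  70  85 111 114  91  83 100 149
  210 240]]
```

Run:
```python
from h import *
s=grab_frame("scene");ex=np.array([.9973,.0731]);ey=np.array([-.0731,.9973])
for z,m in((.03,(.587,-.0965)),(.038,(.5875,-.0992))):
    for k in(-.01,-.005,0,.005,.01,.02): print(z,k,np.round(proj(s,(*(np.array(m)+k*ey),z)),1), "x+5mm",np.round(proj(s,(*(np.array(m)+k*ey+.005*ex),z)),1))
g=cv2.imread("pics/s8.png",0);print(g[210:228,396:420]);
g=cv2.imread("pics/scene0.png",0);print(g[210:228,396:420])
g=cv2.cvtColor(s["img"],cv2.COLOR_RGB2GRAY);print(g[210:228,396:420])
```

```text
0.03 -0.01 [405.2 221.4] x+5mm [403.8 220.8]
0.03 -0.005 [404.  221.9] x+5mm [402.7 221.4]
0.03 0 [402.9 222.5] x+5mm [401.5 221.9]
0.03 0.005 [401.7 223. ] x+5mm [400.3 222.4]
0.03 0.01 [400.5 223.6] x+5mm [399.1 223. ]
0.03 0.02 [398.1 224.7] x+5mm [396.8 224.1]
0.038 -0.01 [405.9 218.5] x+5mm [404.5 217.9]
0.038 -0.005 [404.8 219.1] x+5mm [403.4 218.5]
0.038 0 [403.6 219.6] x+5mm [402.2 219. ]
0.038 0.005 [402.4 220.1] x+5mm [401.  219.6]
0.038 0.01 [401.2 220.7] x+5mm [399.9 220.1]
0.038 0.02 [398.9 221.8] x+5mm [397.5 221.2]
[[ 58  54  58  56  59  57  56  55  50  58  52  44  94 211 225 115  51  57
   62  56  55  60  57  52]
 [ 60  55  56  53  56  57  56  54  58  61  58  44  91 206 218  60  53  56
   61  51  62  58  56  57]
 [ 57  57  59  56  55  50  63  54  55  55  55  52  63 110 117  49  59  56
   60  59  56  57  66  53]
 [ 54  62  53  52  52  59  57  53  54  54  60  55  50  48  50  51  49  54
   63  60  58  54  58  56]
 [ 53  50  55  53  59  55  58  54  56  55  55  57  50  47  46  56  60  61
   54  56  49  59  52  53]
 [ 54  53  57  59  57  62  58  57  62  57  58  57  69  90  
[... 4192 characters left out ...]
68  77  72  69  81 100 132 168 169 152 113  92  93  89  92  92  92
   89  95  93  95  94  93]
 [ 79  70  65  71  72 110 164 161 116 105  98  88  91  92  95  95  89  92
   95  95  95  94  90  99]
 [ 86  66  71  73  65  92 131 113 105 102  97 107 105  99 104  98  96  95
   93  94  94  96 116 155]
 [ 62  70  67  73  68  82  98  78  61  74  88 100 109 102  99 100  97  95
   97  96 113 164 182 174]
 [ 68  69  68  73  76  73  72  71  59  59  61  81 102 113 116 103  99 102
   96 129 171 181 177 173]
 [ 69  64  72  73  74  67  64  68  64  67  63  60  50 106 146 115 104  99
   95  93  84 107 139 170]
 [101  73  66  79  65  63  62  66  62  69  67  65  52 120 196 199 164 121
  107  96  98  95  90  99]]
```

The scene view shows the mark (about (402,222)) and the shuttle pointer (about (405,220)) almost in line. All the estimates average about 63 mm of travel, against 62.3 mm now, so I'll make a last fine pull.

Emit:
{"method": "jog_arm", "body": {
  "deltas": [
    [[0,0.013,0,0],[0,0.013,0,0],[0,0.013,0,0],[0,0.013,0,0]]
  ]
}}

```text
t: 17.98
eef_pos: [0.4853, -0.1677, 0.0295]
ee_rot: [-3.141, 0.0, -1.495]
force: [4.9, 4.5, -2.2]
width: 0.014
gripper_force: 40.0
```

Run:
```python
from h import *
s0=arm.get_state();print(s0["t"],s0["eef_pos"],s0["gripper_force"],s0["force"])
a=cv2.imread("pics/scene0.png",0).astype(float)
g=[cv2.cvtColor(grab_frame("scene")["img"],cv2.COLOR_RGB2GRAY) for _ in range(3)]
print(np.mean(g,0)[217:226,399:410].round().astype(int))
t=grab_frame("top");i=t["img"][200:300,430:510].astype(float);w=np.clip(i[...,0]-i[...,1]-15,0,None);ys,xs=np.mgrid[200:300,430:510]
print("stub",onz(t,(w*xs).sum()/w.sum(),(w*ys).sum()/w.sum(),.107))
```

```text
17.975 [ 0.48530078 -0.16769189  0.02953061] 39.99688982963562 [ 4.86737722  4.48696531 -2.23220828]
[[ 55  56  55  60  57  56  57  53  60  72  98]
 [ 56  59  57  53  55  52  55  62  83  95  90]
 [ 59  57  57  56  55  70  94 104 101  94  90]
 [ 72  63  56  71  93 138 167 168 153 107  90]
 [ 75  72  77 103 137 158 154 174 149  91  92]
 [ 69  69 108 167 160 113 104 110 103  89  92]
 [ 71  69  97 134 114 102 101 103 103 101  97]
 [ 72  70  81 100  77  61  69  88 103 101 105]
 [ 74  70  74  73  69  61  59  61  79 100 115]]
stub [ 0.59156544 -0.18018515  0.107     ]
```

```bash
python3 -c "
from station import arm
print(arm.job_done())"
```

```text
the job is handed in; nothing more can be done
None
```

The box is standing released in the nest, and I handed the job in at about 18 s with the gripper still holding the shuttle about 63 mm out; the pointers look level to within about 1 mm in the camera views.

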